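# Point out the fossil's backbone for the document camera

### The job

Record a short clip for the find's file: press the round record button on the document camera's base and let it spring back, then point out the fossil reptile's backbone with your fingertips, pointing straight down about a centimetre above the bones and following its curve slowly from the first vertebra behind the skull to the tip of the tail. Then press the same button once more to stop the recording and move clear. The bones are freshly varnished, so never touch the slab, and leave everything else on the foam as it lies.

Things in the scene. Friction and masses are not known exactly. Their poses are not given: they have to be found in the camera images.
- slab: the fossil slab: loose flat grey-brown stone, 247 x 143 x 16 mm, on a white foam sheet 25 mm thick (its upper face is 41 mm above the bench), at any yaw. Mid-face lies a small dark reptile skeleton: skull towards -x, S-curved backbone, ribs, limbs, tail towards +x. Origin: centre of the underside; z up. Nothing else on slab or foam is taller than 70 mm
- spine_0 (a point): the first vertebra, right behind the skull: where the backbone starts. On the crest of the bones, 3 mm above the slab's upper face (the vertebrae stand 2 to 4 mm proud, the skull 5 mm); z up. Straight lines between neighbouring points stay on the bones
- spine_1 (a point): point 1 of the backbone, 25 mm farther along it than point 0. On the crest of the bones, 3 mm above the slab's upper face (the vertebrae stand 2 to 4 mm proud, the skull 5 mm); z up. Straight lines between neighbouring points stay on the bones
- spine_2 (a point): point 2 of the backbone, 25 mm farther along it than point 1. On the crest of the bones, 3 mm above the slab's upper face (the vertebrae stand 2 to 4 mm proud, the skull 5 mm); z up. Straight lines between neighbouring points stay on the bones
- spine_3 (a point): point 3 of the backbone, 25 mm farther along it than point 2. On the crest of the bones, 3 mm above the slab's upper face (the vertebrae stand 2 to 4 mm proud, the skull 5 mm); z up. Straight lines between neighbouring points stay on the bones
- spine_4 (a point): point 4 of the backbone, 25 mm farther along it than point 3. On the crest of the bones, 3 mm above the slab's upper face (the vertebrae stand 2 to 4 mm proud, the skull 5 mm); z up. Straight lines between neighbouring points stay on the bones
- spine_5 (a point): point 5 of the backbone, 25 mm farther along it than point 4. On the crest of the bones, 3 mm above the slab's upper face (the vertebrae stand 2 to 4 mm proud, the skull 5 mm); z up. Straight lines between neighbouring points stay on the bones
- spine_6 (a point): point 6 of the backbone, 25 mm farther along it than point 5. On the crest of the bones, 3 mm above the slab's upper face (the vertebrae stand 2 to 4 mm proud, the skull 5 mm); z up. Straight lines between neighbouring points stay on the bones
- spine_7 (a point): the tip of the tail: where the backbone ends. On the crest of the bones, 3 mm above the slab's upper face (the vertebrae stand 2 to 4 mm proud, the skull 5 mm); z up. Straight lines between neighbouring points stay on the bones
- record_top (a point): centre of the top of the document camera's record button: the one large round key, 26 mm wide, alone at the robot's end of the camera's fixed base (260 x 140 x 30 mm); 39 mm above the bench, 9 mm above the base; moves with the key. A 7 mm high dial sits 65 mm from it, the column (20 mm thick, about 0.3 m tall) 190 mm behind it; the camera head hangs over 0.28 m up
- record (a joint): travel of the record button in m: 0 up, 0.006 fully down. A spring key: 1.5 N to start it, 5 N fully down; it springs back when let go. It counts as pressed when held deeper than 4 mm for a tenth of a second, and as let go when less than 1.5 mm down
- scale_bar: bystander: small photo scale lying on the slab near one long edge, 100 x 12 x 4 mm, at least 25 mm from the backbone; origin: centre of its underside
- glue: bystander: upright white glue vial, 28 mm across, 66 mm tall with its nozzle; origin: centre of its foot
- fragment_a: bystander: loose piece of plain rock, about 60 x 45 mm, 20 mm high; origin: centre of its underside
- fragment_b: bystander: loose piece of plain rock, about 52 x 50 mm, 24 mm high; origin: centre of its underside
- ammonite: bystander: round nodule with a spiral fossil, 58 mm across, 19 mm high; origin: centre of its underside
- engraver: bystander: black engraving pen lying on the foam, about 135 mm long, 19 mm thick; origin under its middle
- brush: bystander: brush lying on the foam, 170 mm long, its top under 30 mm above the foam
- loupe: bystander: small round magnifier standing on the foam, 34 mm across, 30 mm high; origin: centre of its foot

How it is judged:
By the outcome, as a careful person would: the job done as asked, in the order asked, and still so for the second after the job is handed in, with the robot touching nothing.
It also fails if it takes over 61 s, if anything falls off the work surface, if the arm or the gripper's body presses on something with over 40 N, if the wrist force passes 120 N, or if a joint passes its speed limit or range.

### The arm

A 6-joint arm with a two-finger parallel gripper is mounted at the origin on the work surface. World frame = base frame: x ahead of the robot, y to its left, z up, the work surface at z = 0. Lengths are in m, angles in rad, forces in N, time in s.
With the tool pointing down it reaches from about 0.275 to 0.85 m from the base axis. Payload 19 kg.
Tool frame: the origin (TCP) lies midway between the tips of the shut fingers; the grasp point (between the pads) lies 19 mm behind it; z points along the fingers, y is the line along which they close (so a half turn about z gives the same grasp; the last joint's range is limited). The gripper opens to 85 mm and grips with 20 to 120 N. Pads are 22 mm wide; open, the fingers measure 114 mm over their backs; the gripper's body (76 mm by 85 mm) begins 54 mm behind the grasp point. The pads swing forward as they close: fully open they stand 13 mm farther back than shut.
Start: joints at [1.172, 0.15, 1.437, -0, 1.554, -0.134], TCP at [0.15, 0.555, 0.231] pointing down, gripper open.
Joint ranges: [-2.8, 2.8], [-0.68, 2.1], [0.12, 2.68], [-1.39, 4.53], [0.16, 2.79], [-2.81, 2.81]. Speed limits (rad/s): [1.89, 1.89, 2.22, 3.01, 3.01, 3.01].

### API

Orientations are given as a 3x3 rotation matrix whose columns are the frame's x, y, z axes.
In Python, from bench import env gives the robot as it stands.
- The arm moves only by the shell command python3 -m jog 'ROWS' [FORCE]. ROWS is JSON, a list of rows, each a list of 3 entries, a list of its own where there are three numbers: the finger opening in cm, from 0 to 8.54, then the shift along the tool's x, y, z in cm, then the turn, a rotation vector about the tool's x, y, z in rad. In form: [[hand, [tx, ty, tz], [wx, wy, wz]], ...]. A call has 1 to 8 rows; each row is the pose to reach, as a shift and turn from the pose commanded when the call began, along the tool's axes at that moment; what a row does not reach only later rows make up. A row lasts 1/12 s, in which the tool goes at most 41.7 mm and 7.16 degrees, less where a joint would pass 70% of its speed; a pose out of reach is approached as far as the arm can. A call with a gripper value outside its range is refused whole. The fingers move at their own pace and stop on an object; FORCE is the grip in N (left out, the last holds). Time passes only in rows, so rows that repeat a pose let the fingers close. It gives the time, the measured TCP pose, the force, the opening and the grip force at its end, in the units of the state.
- env.get_obs(): the state, without advancing time (a new reading comes with each control period).
- env.camera(name): name is "scene" or "side" or "wrist"; returns a dict with "pixels" (384x512x3 uint8, red, green, blue), "camera_matrix" (3x3 intrinsics, pixels), "world_from_camera" (4x4, takes a point from camera to world coordinates). Camera axes: x right, y up, looking along -z (the intrinsics and any distortion apply to the point x, -y, -z); pixel columns grow to the right and rows downward; lengths in m; the calibration is good to about 2 mm. The wrist camera is an equidistant fisheye: a pixel r from the principal point sees the ray r / f radians off the axis. A picture is of the moment at which its call begins. There is no depth.
- env.close_job(): hands the job in; it is judged then, once.
Trained networks look in a picture, given as the dict that the camera call returned (one of the last four; its "shot" number tells which), for a name from the list of things; names that differ only in an ending like _2 or _b are one class to them, and where a whole thing is asked for, a point or a joint stands for the part that bears it (a point fixed in the world has none). Each returns a list of dicts, best first, with "score" (0 to 1); they miss things now and then, are a little off and sometimes report something else, mostly with a low value. They report only what shows in the picture. A call takes as long as a camera call.
- env.search_frame(picture, label): "pixel" ([column, row] in pixels, amid what is visible of it).
- env.mark_of(picture, label): "pixel" ([column, row] in pixels: a listed point, or the origin of a listed thing).
The state is a dict: "t": time; "qpos": joint angles; "dq": joint speeds; "joint_torque": joint torques, N m; "eef_pos": TCP position; "tool_rot": TCP orientation; "force": force on the tool from outside, world axes, zero at the start; "wrist_torque": the same for the moment, N m; "finger_gap": opening from 0.0 (shut) to 1.0 (fully open); "grip_force": force on a finger pad.
Only numpy, scipy, OpenCV 4.12 (cv2) and the standard library are available. Lean on these libraries where they do the work, as an engineer would, in place of code of your own. Each camera call takes 0.05 s, during which the arm holds its last target. There are 200 camera calls.

## Working session

There is one attempt and no reset: what is moved stays moved. The work goes in short steps, Python scripts to look and compute and a shell command to move; the robot and the scene stay as the last step left them, time stands still between calls to the robot, and variables do not carry over. Pictures are saved under pics/ and viewed, at most 10 in all, crops included, and the job is handed in when it is done.

```bash
mkdir -p pics; cat > h.py <<'E'
import numpy as np, cv2
from bench import env
def ray(p,uv,fish):
    K=np.array(p["camera_matrix"]);T=np.array(p["world_from_camera"])
    x=(uv[0]-K[0,2])/K[0,0];y=(uv[1]-K[1,2])/K[1,1]
    if fish:
        r=np.hypot(x,y);s=np.sin(r)/r if r>1e-9 else 1;d=np.array([x*s,-y*s,-np.cos(r)])
    else: d=np.array([x,-y,-1.])
    return T[:3,3],T[:3,:3]@d
def onz(p,uv,z,fish):
    o,d=ray(p,uv,fish);return o+d*(z-o[2])/d[2]
E
python3 - <<'E'
from h import *
np.set_printoptions(precision=4,suppress=True)
o=env.get_obs();print(o["t"],o["eef_pos"],o["tool_rot"],o["finger_gap"],o["force"])
Z={**{f"spine_{i}":.044 for i in range(8)},"record_top":.039,"slab":.025,"glue":.025}
for n in ["scene","side","wrist"]:
    p=env.camera(n);cv2.imwrite(f"pics/{n}0.png",p["pixels"][...,::-1]);print(n,np.array(p["world_from_camera"])[:3,3])
    for l,z in Z.items():
        for r in env.mark_of(p,l)[:2]:
            print(l,round(r["score"],2),np.round(r["pixel"],1),onz(p,r["pixel"],z,n=="wrist")[:2])
a=[cv2.imread(f"pics/{n}0.png") for n in ["scene","side","wrist"]]
E
```

```text
0.0 [0.1504 0.5547 0.2307] [[-0.9651  0.2617 -0.0005]
 [ 0.2617  0.9651 -0.0011]
 [ 0.0002 -0.0012 -1.    ]] 0.999546339956043 [-0.3656 -0.498   0.3038]
scene [ 1.3998 -0.0383  0.6443]
spine_0 0.95 [249.7 201.6] [ 0.5538 -0.0587]
spine_0 0.75 [252.7 205.9] [ 0.5744 -0.05  ]
spine_1 0.95 [249.7 201.6] [ 0.5538 -0.0587]
spine_1 0.75 [252.7 205.9] [ 0.5744 -0.05  ]
spine_2 0.95 [249.7 201.6] [ 0.5538 -0.0587]
spine_2 0.75 [252.7 205.9] [ 0.5744 -0.05  ]
spine_3 0.95 [249.7 201.6] [ 0.5538 -0.0587]
spine_3 0.75 [252.7 205.9] [ 0.5744 -0.05  ]
spine_4 0.95 [249.7 201.6] [ 0.5538 -0.0587]
spine_4 0.75 [252.7 205.9] [ 0.5744 -0.05  ]
spine_5 0.95 [249.7 201.6] [ 0.5538 -0.0587]
spine_5 0.75 [252.7 205.9] [ 0.5744 -0.05  ]
spine_6 0.95 [249.7 201.6] [ 0.5538 -0.0587]
spine_6 0.75 [252.7 205.9] [ 0.5744 -0.05  ]
spine_7 0.95 [249.7 201.6] [ 0.5538 -0.0587]
spine_7 0.75 [252.7 205.9] [ 0.5744 -0.05  ]
record_top 0.62 [260.6 183.8] [ 0.4523 -0.0273]
record_top 0.59 [145.2 195.3] [ 0.5173 -0.3644]
slab 0.72 [258.  205.6] [ 0.5467 -0.0352]
glue 0.7 [194.5 245.9] [ 0.7181 -0.1928]
glue 0.18 [258.5
[... 996 characters left out ...]
 370.2] [ 0.4584 -0.03  ]
spine_0 0.44 [ 49.1 374.5] [ 0.4738 -0.0317]
spine_1 0.49 [ 45.8 370.2] [ 0.4584 -0.03  ]
spine_1 0.44 [ 49.1 374.5] [ 0.4738 -0.0317]
spine_2 0.49 [ 45.8 370.2] [ 0.4584 -0.03  ]
spine_2 0.44 [ 49.1 374.5] [ 0.4738 -0.0317]
spine_3 0.49 [ 45.8 370.2] [ 0.4584 -0.03  ]
spine_3 0.44 [ 49.1 374.5] [ 0.4738 -0.0317]
spine_4 0.49 [ 45.8 370.2] [ 0.4584 -0.03  ]
spine_4 0.44 [ 49.1 374.5] [ 0.4738 -0.0317]
spine_5 0.49 [ 45.8 370.2] [ 0.4584 -0.03  ]
spine_5 0.44 [ 49.1 374.5] [ 0.4738 -0.0317]
spine_6 0.49 [ 45.8 370.2] [ 0.4584 -0.03  ]
spine_6 0.44 [ 49.1 374.5] [ 0.4738 -0.0317]
spine_7 0.49 [ 45.8 370.2] [ 0.4584 -0.03  ]
spine_7 0.44 [ 49.1 374.5] [ 0.4738 -0.0317]
```

View pics/scene0.png

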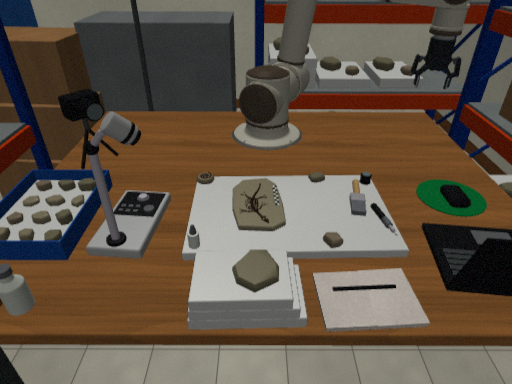

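View pics/wrist0.png

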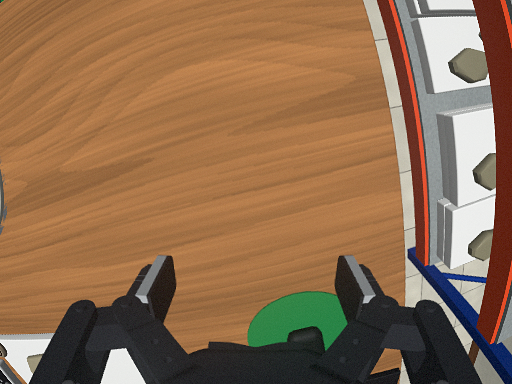

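The scene shows the slab around (258,205), the camera base on the left with its record button around (145,195). That agrees with the side view at roughly (0.515, -0.37). The wrist view shows no slab, so I'll move to bring it over the slab.

```bash
python3 -m jog '[[0,[-3.2,-2.4,0],[0,0,0]],[0,[-6.4,-4.8,0],[0,0,0]],[0,[-9.6,-7.2,0],[0,0,0]],[0,[-12.8,-9.6,0],[0,0,0]],[0,[-16,-12,0],[0,0,0]],[0,[-19.2,-14.4,0],[0,0,0]],[0,[-22.4,-16.8,0],[0,0,0]],[0,[-25.6,-19.2,0],[0,0,0]]]'; python3 -m jog '[[0,[-3.2,-2.4,0],[0,0,0]],[0,[-6.4,-4.8,0],[0,0,0]],[0,[-9.6,-7.2,0],[0,0,0]],[0,[-12.8,-9.6,0.5],[0,0,0]],[0,[-16,-12,1],[0,0,0]],[0,[-19.2,-14.4,1.5],[0,0,0]],[0,[-22.4,-16.8,2],[0,0,0]],[0,[-25.6,-19.2,2.5],[0,0,0]]]';  python3 -m jog '[[0,[-3.2,-2.4,0],[0,0,0]],[0,[-6.4,-4.8,1],[0,0,0]],[0,[-9,-7.2,2],[0,0,0]],[0,[-10.9,-8.1,2.5],[0,0,0]],[0,[-10.9,-8.1,2.5],[0,0,0]],[0,[-10.9,-8.1,2.5],[0,0,0]]]'
```

```text
t: 2.47
eef_pos: [0.348, 0.3009, 0.2316]
tool_rot: [[-0.965, 0.261, 0.001], [0.261, 0.965, 0.0], [-0.001, 0.0, -1.0]]
force: [1.4, 0.8, 0.5]
finger_gap: 0.0
grip_force: 0.0
t: 3.13
eef_pos: [0.5451, 0.0483, 0.2062]
tool_rot: [[-0.965, 0.262, 0.0], [0.262, 0.965, -0.0], [-0.0, 0.0, -1.0]]
force: [0.3, 1.1, -0.2]
finger_gap: -0.004
grip_force: 0.0
t: 3.63
eef_pos: [0.6283, -0.0573, 0.1803]
tool_rot: [[-0.965, 0.263, -0.002], [0.263, 0.965, 0.0], [0.002, -0.0, -1.0]]
force: [0.1, -0.5, 0.2]
finger_gap: -0.002
grip_force: 0.0
```

```bash
python3 - <<'E'
from h import *
np.set_printoptions(precision=4,suppress=True)
o=env.get_obs();print(o["t"],o["eef_pos"],o["tool_rot"],o["finger_gap"],o["force"],o["qpos"],o["dq"])
p=env.camera("wrist");cv2.imwrite("pics/w1.png",p["pixels"][...,::-1]);print(p["camera_matrix"])
import pickle;pickle.dump(p,open("w1.pkl","wb"))
for l,z in [("spine_0",.044),("record_top",.039),("slab",.025)]:
  for r in env.mark_of(p,l)[:9]: print(l,round(r["score"],2),np.round(r["pixel"],1),onz(p,r["pixel"],z,True)[:2])
cv2.imwrite("pics/w1b.png",cv2.resize(p["pixels"][...,::-1],(800,600),interpolation=cv2.INTER_CUBIC))
E
```

```text
3.6333 [ 0.6283 -0.0573  0.1803] [[-0.9648  0.2632 -0.0015]
 [ 0.2632  0.9648  0.0003]
 [ 0.0016 -0.0001 -1.    ]] -0.0019280242523635929 [ 0.109  -0.5217  0.2047] [-0.2129  0.2881  1.3739 -0.0001  1.4812 -1.5174] [ 0.0281 -0.0399  0.0179  0.0021  0.0041  0.0069]
[[297.3186   0.     254.9489]
 [  0.     297.3186 198.5817]
 [  0.       0.       1.    ]]
spine_0 0.96 [240.1 130.5] [ 0.5715 -0.057 ]
spine_0 0.92 [260.6 149.4] [ 0.594  -0.0433]
spine_0 0.91 [237.7 102.6] [ 0.5457 -0.0521]
spine_0 0.77 [233.5   5.8] [ 0.4542 -0.0312]
spine_0 0.69 [233.9  51.5] [ 0.4982 -0.0426]
spine_0 0.69 [237.5  26.4] [ 0.4755 -0.033 ]
spine_0 0.6 [230.6  83.4] [ 0.5265 -0.0535]
spine_0 0.29 [480.1  28.4] [0.5108 0.2366]
record_top 0.35 [298.   56.8] [0.5173 0.0136]
slab 0.94 [243.9  93.8] [ 0.5387 -0.045 ]
slab 0.65 [300.8  55. ] [0.5146 0.0193]
```

View pics/w1b.png

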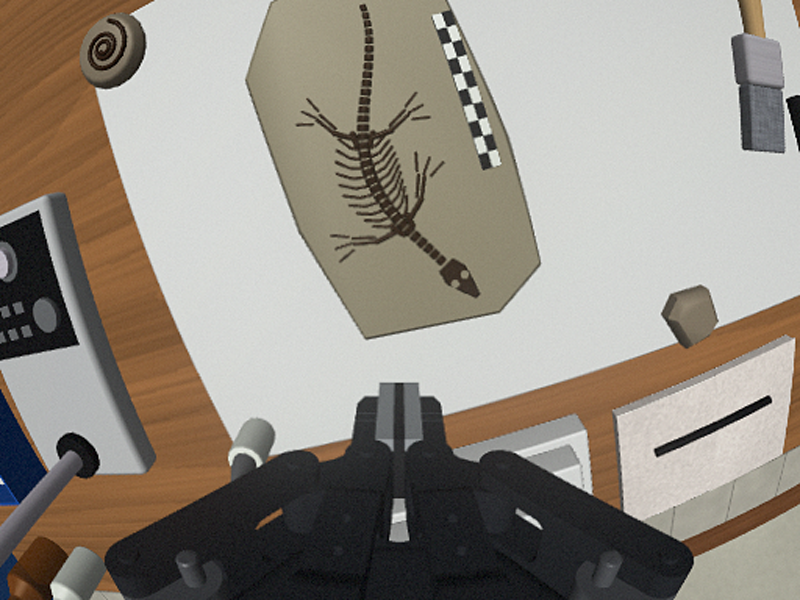

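The wrist view shows the whole skeleton: skull at about (294,178) in native pixels, tail tip at about (232,3) on the image edge. I'll recentre for a sharper look.

```bash
python3 -m jog '[[0,[3,-0.8,0],[0,0,0]],[0,[6,-1.6,0],[0,0,0]],[0,[8.2,-2.2,0],[0,0,0]],[0,[8.2,-2.2,0],[0,0,0]],[0,[8.2,-2.2,0],[0,0,0]]]'
python3 - <<'E'
from h import *
np.set_printoptions(precision=4,suppress=True)
o=env.get_obs();print(o["t"],o["eef_pos"],o["dq"])
p=env.camera("wrist")
import pickle;pickle.dump(p,open("w2.pkl","wb"))
for l,z in [("spine_0",.044),("record_top",.039),("slab",.025)]:
  for r in env.mark_of(p,l)[:9]: print(l,round(r["score"],2),np.round(r["pixel"],1),onz(p,r["pixel"],z,True)[:2])
# rectified top-down ortho at z=.044, 0.3mm/px 
K=np.array(p["camera_matrix"]);T=np.array(p["world_from_camera"])
W,H=800,560;X=.44+.2*np.arange(W)/W;Y=.02-.2*np.arange(H)/W  # 0.25 mm/px
gx,gy=np.meshgrid(X,Y);P=np.stack([gx,gy,np.full_like(gx,.044)],-1)-T[:3,3]
c=P@T[:3,:3];x,y,z=c[...,0],-c[...,1],-c[...,2]
r=np.hypot(x,y);th=np.arctan2(r,z);k=th/r*K[0,0]
m=cv2.remap(p["pixels"],(x*k+K[0,2]).astype(np.float32),(y*k+K[1,2]).astype(np.float32),cv2.INTER_CUBIC)
cv2.imwrite("pics/ortho.png",m[...,::-1])
E
```

```text
t: 4.25
eef_pos: [0.5426, -0.0555, 0.1826]
tool_rot: [[-0.965, 0.261, 0.002], [0.261, 0.965, -0.001], [-0.002, 0.0, -1.0]]
force: [0.4, -0.5, -0.6]
finger_gap: -0.006
grip_force: 0.0
4.25 [ 0.5426 -0.0555  0.1826] [ 0.002   0.0394 -0.0389  0.0017 -0.0013  0.0012]
spine_0 0.87 [264.6 212. ] [ 0.572  -0.0543]
spine_0 0.85 [256.4 188.4] [ 0.5456 -0.0558]
spine_0 0.84 [252.1 168.5] [ 0.5251 -0.0546]
spine_0 0.82 [278.1 228.7] [ 0.5938 -0.0454]
spine_0 0.78 [252.9  90.3] [ 0.453  -0.0342]
spine_0 0.75 [258.5 135.6] [ 0.4957 -0.0403]
spine_0 0.73 [255.3 113.9] [ 0.4751 -0.0379]
spine_0 0.66 [298.8 242.7] [ 0.6159 -0.0277]
record_top 0.55 [ 21.3 222.3] [ 0.508  -0.3728]
slab 0.94 [271.1 176. ] [ 0.5423 -0.039 ]
```

View pics/ortho.png

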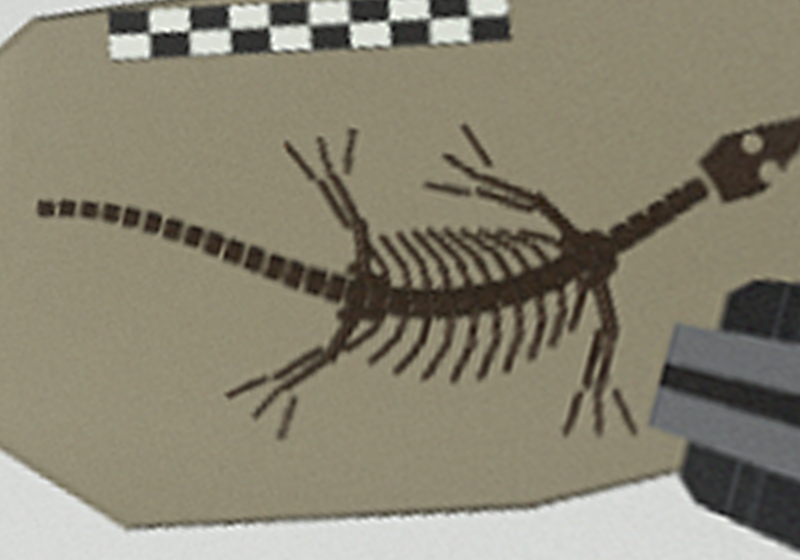

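The ortho view (0.25 mm/px) shows the backbone clearly from (700,187) behind the skull to the tail tip at (40,209). The hand-read polyline is about 176 mm long against the expected 175 mm. Next I'll check the button and the camera head clearance.

```bash
python3 - <<'E'
from h import *
np.set_printoptions(precision=4,suppress=True)
S={};
for n in ["scene","side","wrist"]:
    p=env.camera(n);S[n]=p
    for l in ["record_top"]:
        for r in env.search_frame(p,l)[:3]: print(n,"search",round(r["score"],2),np.round(r["pixel"],1),onz(p,r["pixel"],.039,n=="wrist")[:2])
        for r in env.mark_of(p,l)[:3]: print(n,"mark",round(r["score"],2),np.round(r["pixel"],1),onz(p,r["pixel"],.039,n=="wrist")[:2])
p=S["scene"]
print("foot",onz(p,(116,240),.03,0)); 
for uv in [(98,145),(100,118),(137,135)]: print(uv,[onz(p,uv,z,0) for z in (.28,.32)])
a=cv2.resize(S["side"]["pixels"][180:384,220:512],None,fx=2.7,fy=2.7,interpolation=cv2.INTER_CUBIC)
cv2.imwrite("pics/side1.png",a[...,::-1])
E
```

```text
scene search 0.22 [193.3 238. ] [ 0.7045 -0.1965]
scene mark 0.45 [141.7 195.6] [ 0.5189 -0.3742]
side search 0.52 [337.6 311. ] [ 0.5095 -0.378 ]
side search 0.36 [243.7 203.4] [ 0.5298 -0.0483]
side mark 0.54 [339.6 310.5] [ 0.5132 -0.3794]
wrist search 0.65 [ 19.8 225.3] [ 0.5112 -0.3775]
wrist mark 0.72 [ 19.1 225.6] [ 0.5112 -0.3793]
foot [ 0.7031 -0.3916  0.03  ]
(98, 145) [array([ 0.674 , -0.3882,  0.28  ]), array([ 0.7537, -0.3497,  0.32  ])]
(100, 118) [array([ 0.5221, -0.4382,  0.28  ]), array([ 0.6184, -0.3943,  0.32  ])]
(137, 135) [array([ 0.6219, -0.3167,  0.28  ]), array([ 0.7073, -0.2861,  0.32  ])]
```

View pics/side1.png

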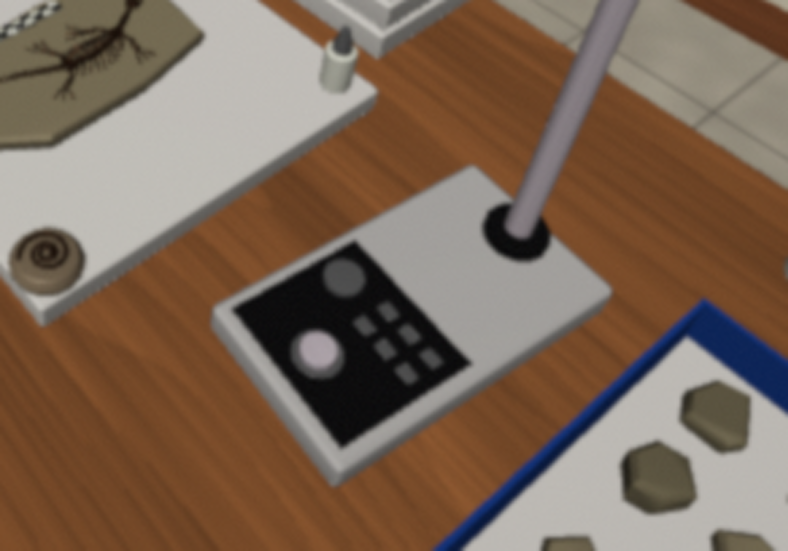

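Three cameras agree that the button is at about (0.512, -0.377). The column foot is 191 mm behind it, as it should be. In the side crop the button is the round key at (320,350).

```bash
python3 -m jog '[[0,[-0.5,-3.5,0],[0,0,0]],[0,[-1.1,-7.1,0],[0,0,0]],[0,[-1.8,-11,0],[0,0,0]],[0,[-2.5,-15,0.5],[0,0,0]],[0,[-3.2,-19,1.5],[0,0,0]],[0,[-3.9,-23,2.5],[0,0,0]],[0,[-4.6,-27,3.5],[0,0,0]],[0,[-5.2,-30.2,4.5],[0,0,0]]]'; python3 -m jog '[[0,[-0.3,-1.6,1.5],[0,0,0]],[0,[-0.3,-1.6,4],[0,0,0]],[0,[-0.3,-1.6,7],[0,0,0]],[0,[-0.3,-1.6,8],[0,0,0]],[0,[-0.3,-1.6,8],[0,0,0]],[0,[-0.3,-1.6,8],[0,0,0]]]'
python3 - <<'E'
from h import *
np.set_printoptions(precision=4,suppress=True)
o=env.get_obs();print(o["t"],o["eef_pos"],o["qpos"],o["force"])
p=env.camera("wrist");cv2.imwrite("pics/w3.png",p["pixels"][...,::-1])
for r in env.mark_of(p,"record_top")[:3]: print("mark",round(r["score"],2),np.round(r["pixel"],1),onz(p,r["pixel"],.039,1)[:2])
E
```

```text
t: 5.57
eef_pos: [0.5136, -0.3641, 0.1358]
tool_rot: [[-0.965, 0.263, 0.0], [0.263, 0.965, -0.0], [-0.0, -0.0, -1.0]]
force: [0.9, 0.5, 0.1]
finger_gap: -0.004
grip_force: 0.0
t: 6.07
eef_pos: [0.5134, -0.3774, 0.0571]
tool_rot: [[-0.965, 0.261, -0.0], [0.261, 0.965, -0.0], [0.0, -0.0, -1.0]]
force: [1.0, -0.6, 0.8]
finger_gap: 0.002
grip_force: 0.0
6.0667 [ 0.5134 -0.3774  0.0571] [-0.7547  0.387   1.5022 -0.0001  1.2524 -2.061 ] [ 1.0342 -0.6281  0.8126]
mark 0.89 [258.5 240.5] [ 0.512  -0.3756]
```

View pics/w3.png

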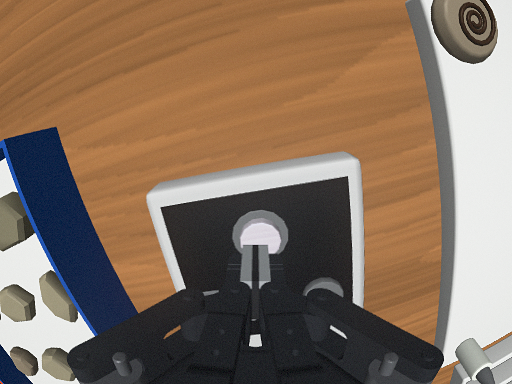

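The wrist view shows the shut fingertips directly over the round key at (260,235). Pressing now.

```bash
python3 -m jog '[[0,[0,0,1],[0,0,0]],[0,[0,0,1.6],[0,0,0]],[0,[0,0,2.0],[0,0,0]],[0,[0,0,2.4],[0,0,0]],[0,[0,0,2.4],[0,0,0]],[0,[0,0,2.4],[0,0,0]],[0,[0,0,2.4],[0,0,0]]]'; python3 -m jog '[[0,[0,0,0],[0,0,0]],[0,[0,0,0],[0,0,0]]]'
```

```text
t: 6.75
eef_pos: [0.5132, -0.3774, 0.0329]
tool_rot: [[-0.965, 0.262, 0.0], [0.262, 0.965, -0.0], [-0.0, -0.0, -1.0]]
force: [-3.3, 3.0, 10.5]
finger_gap: -0.002
grip_force: 5.3
t: 6.92
eef_pos: [0.5132, -0.3775, 0.033]
tool_rot: [[-0.965, 0.262, 0.0], [0.262, 0.965, -0.0], [-0.0, -0.0, -1.0]]
force: [-2.3, 2.9, 10.2]
finger_gap: 0.001
grip_force: 5.3
```

```bash
python3 -m jog '[[0,[0,0,-0.5],[0,0,0]],[0,[0,0,-1.5],[0,0,0]],[0,[0,0,-3],[0,0,0]],[0,[0,0,-6],[0,0,0]],[0,[0,0,-9],[0,0,0]],[0,[0,2,-9],[0,0,0]],[0,[0,5,-9],[0,0,0]],[0,[-0.1,9,-9],[0,0,0]]]'; python3 -m jog '[[0,[-0.1,4,0],[0,0,0]],[0,[-0.2,8,0],[0,0,0]],[0,[-0.3,12,0],[0,0,0]],[0,[-0.4,16,0],[0,0,0]],[0,[-0.5,20,0],[0,0,0]],[0,[-0.5,24,0],[0,0,0]],[0,[-0.5,26.5,0],[0,0,0]],[0,[-0.5,27.5,0],[0,0,0]]]';python3 -m jog '[[0,[0,0,0],[0,0,0]],[0,[0,0,0],[0,0,0]],[0,[0,0,0],[0,0,0]],[0,[0,0,0],[0,0,0]]]'
```

```text
t: 7.58
eef_pos: [0.5373, -0.2916, 0.1232]
tool_rot: [[-0.964, 0.264, 0.001], [0.264, 0.964, -0.001], [-0.001, -0.001, -1.0]]
force: [0.8, 0.3, -0.2]
finger_gap: -0.002
grip_force: 0.0
t: 8.25
eef_pos: [0.6149, -0.0233, 0.1228]
tool_rot: [[-0.966, 0.259, 0.0], [0.259, 0.966, 0.0], [-0.0, 0.001, -1.0]]
force: [-0.1, 0.0, -0.9]
finger_gap: -0.003
grip_force: 0.0
t: 8.58
eef_pos: [0.6142, -0.0281, 0.1224]
tool_rot: [[-0.965, 0.263, -0.0], [0.263, 0.965, -0.0], [0.0, -0.0, -1.0]]
force: [0.1, 0.6, 0.1]
finger_gap: -0.002
grip_force: 0.0
```

```bash
python3 -m jog '[[0,[0,0,2],[0,0,0]],[0,[0,0,4],[0,0,0]],[0,[0,0,5],[0,0,0]],[0,[0,0,6],[0,0,0]],[0,[0,0,6.5],[0,0,0]],[0,[0,0,6.8],[0,0,0]],[0,[0,0,6.8],[0,0,0]],[0,[0,0,6.8],[0,0,0]]]'
python3 - <<'E'
from h import *
np.set_printoptions(precision=4,suppress=True)
o=env.get_obs();print(o["t"],o["eef_pos"])
a=[]
for n,(c0,r0) in {"scene":(220,165),"side":(195,165)}.items():
    p=env.camera(n);a.append(cv2.resize(p["pixels"][r0:r0+75,c0:c0+100],(800,600),interpolation=cv2.INTER_CUBIC)[:,:][::2,::2][:, :])
cv2.imwrite("pics/chk.png",np.hstack(a)[...,::-1])
px=np.array([(700,187),(650,217),(597,253),(555,275),(500,294),(440,303),(368,297),(318,282),(276,267),(234,249),(172,230),(131,217),(90,210),(40,209),(35,209)])
P=np.c_[.44+px[:,0]*.00025,.02-px[:,1]*.00025]
s=np.r_[0,np.cumsum(np.linalg.norm(np.diff(P,axis=0),axis=1))]
from scipy.interpolate import PchipInterpolator as I
q=np.linspace(0,s[-1],23);Q=np.c_[I(s,P[:,0])(q),I(s,P[:,1])(q)]
R=np.array([[-.965,.262],[.262,.965]])
D=(Q-np.array(o["eef_pos"][:2]))@R*100
print(s[-1]);print("abs from here, cm",D.round(2).tolist());print("steps",np.diff(D,axis=0).round(2).tolist())
E
```

```text
t: 9.25
eef_pos: [0.6147, -0.0269, 0.0549]
tool_rot: [[-0.965, 0.262, 0.001], [0.262, 0.965, -0.0], [-0.001, -0.0, -1.0]]
force: [-0.7, 0.2, -0.0]
finger_gap: -0.003
grip_force: 0.0
9.25 [ 0.6147 -0.0269  0.0549]
0.1769645682118588
abs from here, cm [[-0.02, 0.02], [0.54, -0.55], [1.09, -1.14], [1.6, -1.76], [2.14, -2.36], [2.73, -2.91], [3.36, -3.4], [4.04, -3.84], [4.76, -4.2], [5.51, -4.49], [6.3, -4.66], [7.1, -4.78], [7.89, -4.82], [8.7, -4.77], [9.5, -4.7], [10.3, -4.59], [11.1, -4.51], [11.9, -4.49], [12.71, -4.46], [13.51, -4.43], [14.32, -4.49], [15.1, -4.66], [15.88, -4.87]]
steps [[0.56, -0.57], [0.55, -0.59], [0.51, -0.62], [0.54, -0.6], [0.59, -0.55], [0.64, -0.49], [0.68, -0.43], [0.72, -0.36], [0.75, -0.28], [0.79, -0.17], [0.8, -0.12], [0.8, -0.04], [0.81, 0.05], [0.8, 0.06], [0.8, 0.11], [0.8, 0.09], [0.8, 0.02], [0.8, 0.03], [0.8, 0.03], [0.8, -0.06], [0.78, -0.18], [0.78, -0.2]]
```

View pics/chk.png

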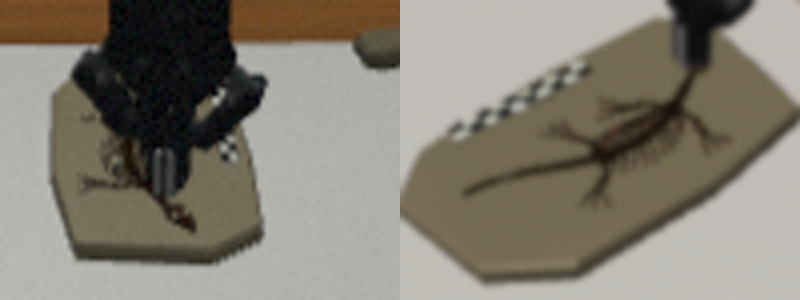

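The check picture shows the fingertips just behind the skull, over the first vertebra, about 11 mm above the bones. Now I'll trace slowly at about 24 mm/s.

```bash
(python3 -m jog '[[0,[0.14,-0.14,0],[0,0,0]],[0,[0.28,-0.29,0],[0,0,0]],[0,[0.42,-0.43,0],[0,0,0]],[0,[0.56,-0.57,0],[0,0,0]],[0,[0.70,-0.72,0],[0,0,0]],[0,[0.83,-0.87,0],[0,0,0]],[0,[0.97,-1.01,0],[0,0,0]],[0,[1.11,-1.16,0],[0,0,0]]]'
python3 -m jog '[[0,[0.13,-0.15,0],[0,0,0]],[0,[0.26,-0.31,0],[0,0,0]],[0,[0.38,-0.46,0],[0,0,0]],[0,[0.51,-0.62,0],[0,0,0]],[0,[0.65,-0.77,0],[0,0,0]],[0,[0.78,-0.92,0],[0,0,0]],[0,[0.92,-1.07,0],[0,0,0]],[0,[1.05,-1.22,0],[0,0,0]]]'
python3 -m jog '[[0,[0.15,-0.14,0],[0,0,0]],[0,[0.30,-0.28,0],[0,0,0]],[0,[0.44,-0.41,0],[0,0,0]],[0,[0.59,-0.55,0],[0,0,0]],[0,[0.75,-0.67,0],[0,0,0]],[0,[0.91,-0.80,0],[0,0,0]],[0,[1.07,-0.92,0],[0,0,0]],[0,[1.23,-1.04,0],[0,0,0]]]'
python3 -m jog '[[0,[0.17,-0.11,0],[0,0,0]],[0,[0.34,-0.22,0],[0,0,0]],[0,[0.51,-0.32,0],[0,0,0]],[0,[0.68,-0.43,0],[0,0,0]],[0,[0.86,-0.52,0],[0,0,0]],[0,[1.04,-0.61,0],[0,0,0]],[0,[1.22,-0.70,0],[0,0,0]],[0,[1.40,-0.79,0],[0,0,0]]]') | grep -E '^(t|eef|force)'
```

```text
t: 10.02
eef_pos: [0.6005, -0.0352, 0.0543]
tool_rot: [[-0.965, 0.262, 0.0], [0.262, 0.965, -0.0], [-0.0, -0.0, -1.0]]
force: [0.6, -0.1, 0.2]
t: 10.68
eef_pos: [0.5871, -0.0442, 0.0543]
tool_rot: [[-0.965, 0.262, -0.0], [0.262, 0.965, -0.0], [0.0, -0.0, -1.0]]
force: [0.4, -0.8, 0.4]
t: 11.35
eef_pos: [0.5726, -0.051, 0.0543]
tool_rot: [[-0.965, 0.262, 0.0], [0.262, 0.965, -0.0], [-0.0, -0.0, -1.0]]
force: [0.4, -0.2, 0.9]
t: 12.02
eef_pos: [0.557, -0.0549, 0.0543]
tool_rot: [[-0.965, 0.262, -0.0], [0.262, 0.965, -0.0], [-0.0, -0.0, -1.0]]
force: [-0.5, 0.4, 0.1]
```

```bash
(python3 -m jog '[[0,[0.19,-0.07,0],[0,0,0]],[0,[0.38,-0.14,0],[0,0,0]],[0,[0.56,-0.21,0],[0,0,0]],[0,[0.75,-0.28,0],[0,0,0]],[0,[0.95,-0.32,0],[0,0,0]],[0,[1.15,-0.37,0],[0,0,0]],[0,[1.34,-0.41,0],[0,0,0]],[0,[1.54,-0.45,0],[0,0,0]]]'
python3 -m jog '[[0,[0.2,-0.03,0],[0,0,0]],[0,[0.4,-0.06,0],[0,0,0]],[0,[0.6,-0.09,0],[0,0,0]],[0,[0.8,-0.12,0],[0,0,0]],[0,[1.0,-0.13,0],[0,0,0]],[0,[1.2,-0.14,0],[0,0,0]],[0,[1.4,-0.15,0],[0,0,0]],[0,[1.6,-0.16,0],[0,0,0]]]'
python3 -m jog '[[0,[0.2,0.01,0],[0,0,0]],[0,[0.4,0.02,0],[0,0,0]],[0,[0.6,0.04,0],[0,0,0]],[0,[0.8,0.05,0],[0,0,0]],[0,[1.0,0.07,0],[0,0,0]],[0,[1.2,0.08,0],[0,0,0]],[0,[1.4,0.1,0],[0,0,0]],[0,[1.6,0.11,0],[0,0,0]]]'
python3 -m jog '[[0,[0.2,0.03,0],[0,0,0]],[0,[0.4,0.06,0],[0,0,0]],[0,[0.6,0.08,0],[0,0,0]],[0,[0.8,0.11,0],[0,0,0]],[0,[1.0,0.13,0],[0,0,0]],[0,[1.2,0.15,0],[0,0,0]],[0,[1.4,0.18,0],[0,0,0]],[0,[1.6,0.2,0],[0,0,0]]]') | grep -E '^(t:|eef|force)'
```

```text
t: 12.68
eef_pos: [0.5409, -0.0552, 0.0543]
force: [0.1, 0.3, -0.3]
t: 13.35
eef_pos: [0.5251, -0.0525, 0.0543]
force: [-0.6, 0.2, 0.4]
t: 14.02
eef_pos: [0.5099, -0.0472, 0.0543]
force: [0.4, 0.5, 0.2]
t: 14.68
eef_pos: [0.495, -0.0411, 0.0543]
force: [0.1, -0.2, -0.7]
```

```bash
(python3 -m jog '[[0,[0.2,0.01,0],[0,0,0]],[0,[0.4,0.01,0],[0,0,0]],[0,[0.6,0.02,0],[0,0,0]],[0,[0.8,0.02,0],[0,0,0]],[0,[1.0,0.03,0],[0,0,0]],[0,[1.2,0.03,0],[0,0,0]],[0,[1.4,0.04,0],[0,0,0]],[0,[1.6,0.05,0],[0,0,0]]]'
python3 -m jog '[[0,[0.2,0.01,0],[0,0,0]],[0,[0.4,0.02,0],[0,0,0]],[0,[0.6,0.02,0],[0,0,0]],[0,[0.8,0.03,0],[0,0,0]],[0,[1.0,0.02,0],[0,0,0]],[0,[1.2,0,0],[0,0,0]],[0,[1.4,-0.02,0],[0,0,0]],[0,[1.6,-0.04,0],[0,0,0]]]'
python3 -m jog '[[0,[0.2,-0.05,0],[0,0,0]],[0,[0.4,-0.09,0],[0,0,0]],[0,[0.6,-0.14,0],[0,0,0]],[0,[0.8,-0.18,0],[0,0,0]],[0,[1.0,-0.23,0],[0,0,0]],[0,[1.2,-0.28,0],[0,0,0]],[0,[1.4,-0.34,0],[0,0,0]],[0,[1.55,-0.38,0],[0,0,0]]]'
python3 -m jog '[[0,[0,0,0],[0,0,0]],[0,[0,0,0],[0,0,0]],[0,[0,0,0],[0,0,0]],[0,[0,0,0],[0,0,0]]]') | grep -E '^(t:|eef|force)'
```

```text
t: 15.35
eef_pos: [0.4797, -0.0365, 0.0543]
force: [0.1, -0.2, 0.3]
t: 16.02
eef_pos: [0.4641, -0.0327, 0.0543]
force: [-0.1, 0.2, -0.8]
t: 16.68
eef_pos: [0.4481, -0.0323, 0.0543]
force: [0.6, -0.2, 0.9]
t: 17.02
eef_pos: [0.4485, -0.0323, 0.0543]
force: [0.3, 0.1, 0.4]
```

The trace has reached the tail tip. Next I'll rise and return to the button.

```bash
(python3 -m jog '[[0,[0,0,-1.5],[0,0,0]],[0,[0,0,-4],[0,0,0]],[0,[0,0,-7],[0,0,0]],[0,[-1,-2,-7],[0,0,0]],[0,[-2.7,-5.5,-7],[0,0,0]],[0,[-4.3,-9,-7],[0,0,0]],[0,[-6,-12.5,-7],[0,0,0]],[0,[-7.7,-16,-7],[0,0,0]]]'
python3 -m jog '[[0,[-1.7,-3.5,0],[0,0,0]],[0,[-3.4,-7,0],[0,0,0]],[0,[-5.1,-10.5,0],[0,0,0]],[0,[-6.8,-14,0],[0,0,0]],[0,[-7.6,-15.6,0],[0,0,0]],[0,[-7.6,-15.6,2],[0,0,0]],[0,[-7.6,-15.6,5],[0,0,0]],[0,[-7.6,-15.6,6.5],[0,0,0]]]'
python3 -m jog '[[0,[0,0,0],[0,0,0]],[0,[0,0,0],[0,0,0]],[0,[0,0,0],[0,0,0]]]') | grep -E '^(t:|eef|force)'
```

```text
t: 17.68
eef_pos: [0.4809, -0.2088, 0.1244]
force: [0.0, 0.6, 0.2]
t: 18.35
eef_pos: [0.5125, -0.3772, 0.0561]
force: [-0.9, 0.8, -0.4]
t: 18.6
eef_pos: [0.5139, -0.3777, 0.0607]
force: [-0.2, 0.2, 0.1]
```

```bash
(python3 -m jog '[[0,[0,0,1.2],[0,0,0]],[0,[0,0,1.8],[0,0,0]],[0,[0,0,2.2],[0,0,0]],[0,[0,0,2.65],[0,0,0]],[0,[0,0,2.65],[0,0,0]],[0,[0,0,2.65],[0,0,0]],[0,[0,0,2.65],[0,0,0]]]'; python3 -m jog '[[0,[0,0,0],[0,0,0]],[0,[0,0,0],[0,0,0]]]') | grep -E '^(t:|eef|force)'
```

```text
t: 19.18
eef_pos: [0.5134, -0.3773, 0.0331]
force: [-2.3, 0.8, 4.5]
t: 19.35
eef_pos: [0.5134, -0.3773, 0.033]
force: [-1.7, 2.0, 5.3]
```

```bash
(python3 -m jog '[[0,[0,0,-0.5],[0,0,0]],[0,[0,0,-1.5],[0,0,0]],[0,[0,0,-3.5],[0,0,0]],[0,[0,0,-7],[0,0,0]],[0,[0,0,-10],[0,0,0]],[0,[3,0,-12],[0,0,0]],[0,[6,0,-13],[0,0,0]],[0,[8,0,-13],[0,0,0]]]'; python3 -m jog '[[0,[0,0,0],[0,0,0]],[0,[0,0,0],[0,0,0]],[0,[0,0,0],[0,0,0]],[0,[0,0,0],[0,0,0]]]') | grep -E '^(t:|eef|force)'
python3 - <<'E'
from h import *
p=env.camera("scene");cv2.imwrite("pics/end.png",p["pixels"][...,::-1])
E
```

```text
t: 20.02
eef_pos: [0.4351, -0.3564, 0.1662]
force: [-0.0, 0.2, 0.2]
t: 20.35
eef_pos: [0.4367, -0.3565, 0.1628]
force: [0.1, 0.8, 0.1]
```

View pics/end.png

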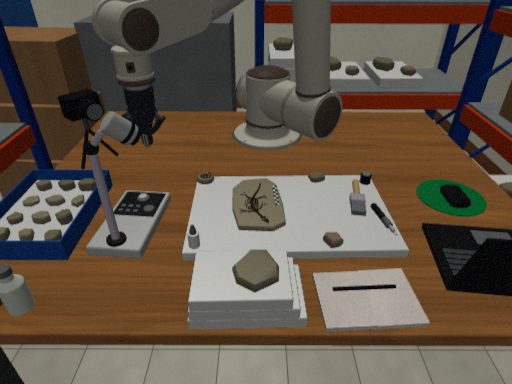

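The final picture shows the arm clear of everything at about (140,110), with the slab at (258,205) and the bystanders where they were at the start.

```bash
python3 -c "
from bench import env
print(env.close_job())"
```

```text
the job is handed in; nothing more can be done
None
```

I pressed the record button, traced the backbone from the first vertebra to the tail tip about 1 cm above the bones, pressed the button again and moved clear; the job was handed in at about 20 s with no sign that the slab was touched or anything on the foam moved.

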